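Pack the thermal-camera accessories and block the empty bay

ROBOT

A 6-joint arm with a two-finger parallel gripper is mounted at the origin on the work surface. World frame = base frame: x ahead of the robot, y to its left, z up, the work surface at z = 0. Lengths are in m, angles in rad, forces in N, time in s.
With the tool pointing down it reaches from about 0.4 to 0.925 m from the base axis. Payload 3.4 kg.
Tool frame: the origin (TCP) lies between the finger pads; the fingertips stand 19 mm ahead of it and the grasp point (between the pads) is the TCP (bot.tips_ahead is the distance from the TCP to the fingertips, in m); z points along the fingers, y is the line along which they close (so a half turn about z gives the same grasp; the last joint's range is limited). The gripper opens to 85 mm and grips with 20 to 120 N. Pads are 22 mm wide; open, the fingers measure 114 mm over their backs; the gripper's body (76 mm by 85 mm) begins 54 mm behind the grasp point. The pads swing forward as they close: fully open they stand 13 mm farther back than shut.
Start: joints at [-0.073, 0.307, 1.506, -0, 1.328, -0.073], TCP at [0.575, -0, 0.25] pointing down, gripper open.
Joint ranges: [-3.12, 3.12], [-1.05, 2.28], [0.14, 2.33], [-1.42, 4.57], [0.1, 2.73], [-2.68, 2.68]. Speed limits (rad/s): [2.57, 2.57, 3.14, 3.14, 3.14, 3.14].

INTERFACE

Orientations are given as a 3x3 rotation matrix whose columns are the frame's x, y, z axes.
In Python, from rig import sensors, viewer, order, bot gives the robot as it stands.
- The arm moves only by the tool arm_command, never from a script. Its argument "moves" is one flat list of numbers, 7 for each row, row after row: the finger opening in mm, from 0 to 85.4, then the shift along the tool's x, y, z as a fraction of full scale, then the turn, a rotation vector about the tool's x, y, z as a fraction of full scale. In form: [jaw, x, y, z, ax, ay, az, jaw, x, y, z, ax, ay, az, ...]. A call has 1 to 10 rows; each row shifts and turns the commanded pose from where the row before left it, along the tool's axes as they then stand; what a row does not reach is not made up. Full scale, the value 1, is 0.8 m for a shift and 30 degrees for a turn. A row lasts 1/8 s, in which the tool goes at most 62.5 mm and 10.7 degrees, less where a joint would pass 70% of its speed; a pose out of reach is approached as far as the arm can. A call with a number of a shift or a turn outside -1 to 1 is refused whole. A call with a gripper value outside its range is refused whole. The fingers move at their own pace and stop on an object; "squeeze" is the grip in N (left out, the last holds). Time passes only in rows, so rows that do not move let the fingers close. It gives the time, the measured TCP pose, the force, the opening and the grip force at its end, in the units of the state.
- sensors.sense(): the state, without advancing time (a new reading comes with each control period).
- viewer.camera(name): name is "scene" or "side" or "wrist"; returns (picture, depth): 420x560x3 uint8, red, green, blue; 420x560 float32, m along the optical axis (not along the pixel's ray), 0 where there is no reading.
- viewer.calibration(name): a dict with "camera_matrix" (3x3 intrinsics, pixels), "position" and "rotation" of the camera in the world. Camera axes: x right, y up, looking along -z (the intrinsics and any distortion apply to the point x, -y, -z); pixel columns grow to the right and rows downward; lengths in m; the calibration is good to about 2 mm. A picture is of the moment at which its call begins: read the wrist's pose just before it. calibration takes no time and is no camera call; for the wrist camera it gives the pose at the moment of the call.
- order.finish_job(): hands the job in; it is judged then, once.
The state is a dict: "time": time; "joint_pos": joint angles; "joint_velocities": joint speeds; "effort": joint torques, N m; "eef_pos": TCP position; "tcp_rot": TCP orientation; "wrist_force": force on the tool from outside, world axes, zero at the start; "moment": the same for the moment, N m; "finger_gap": finger opening in m; "gripper_force": force on a finger pad.
Only numpy, scipy, OpenCV 4.12 (cv2) and the standard library are available. Lean on these libraries where they do the work, as an engineer would, in place of code of your own. Each camera call takes 0.05 s, during which the arm holds its last target. There are 200 camera calls.

TASK

Pack up the thermal camera's accessories: stand the telephoto lens, the wide-angle lens and the battery pack upright in the open case, each fully down in the foam pocket cut for it, and fill the empty bay with the large foam block so that nothing shifts on the road. Set the lenses down gently, glass up, and leave the irrigation filter and the small foam offcut where they are.

Things in the scene. Friction and masses are not known exactly. Their poses are not given: they have to be found in the camera images.
- tele_mid (a point): Loose, standing on the table at the start. Telephoto lens of the thermal camera: slim black ribbed barrel 44 mm in diameter, 92 mm tall, upright with the dark glass face on top. About 0.4 kg. The point is on its axis half-way up; z up.
- wide_mid (a point): Loose, standing on the table at the start. Wide-angle lens of the thermal camera: squat black ribbed barrel 62 mm in diameter, 62 mm tall, upright with its large dark glass face on top. About 0.36 kg. The point is on its axis half-way up; z up.
- battery_mid (a point): Loose, standing on the table at the start. Camera battery pack: dark block 72 x 40 mm, 62 mm tall, with a row of brass contacts on top. About 0.34 kg. The point is its centre; x along its 72 mm side, y along its 40 mm side, z up.
- foam_block_mid (a point): Loose, standing on the table at the start. Large foam block, plain charcoal: 92 x 66 mm and 86 mm tall, about 0.05 kg, stiff. The point is its centre; x along the 92 mm side, y along the 66 mm side, z up.
- offcut_mid (a point): Look-alike, to be left alone: small offcut of the same charcoal foam, 66 x 46 mm and 42 mm tall, too small for the empty bay. The point is its centre.
- filter_mid (a point): Look-alike, to be left alone: black irrigation filter, a round body 50 mm in diameter (55 mm over a ribbed band) with a narrow 22 mm hose spigot on top, 84 mm tall in all. The point is on its axis half-way up.
- pocket_tele: One of four fixed charcoal foam blocks, 120 (x) x 94 (y) x 62 mm high, filling the open case two by two in any order. Foam top 70 mm above the table, case rim 74 mm. Origin: centre of the underside, 8 mm above the table; z up. In its middle a narrow round pocket for the telephoto lens: diameter 60 mm, 46 mm deep, light grey floor at z = 16 mm. The seated lens stands 46 mm proud.
- pocket_wide: One of four fixed charcoal foam blocks, 120 (x) x 94 (y) x 62 mm high, filling the open case two by two in any order. Foam top 70 mm above the table, case rim 74 mm. Origin: centre of the underside, 8 mm above the table; z up. In its middle a wide shallow round pocket for the wide-angle lens: diameter 78 mm, 22 mm deep, light grey floor at z = 40 mm. The seated lens stands 40 mm proud.
- pocket_battery: One of four fixed charcoal foam blocks, 120 (x) x 94 (y) x 62 mm high, filling the open case two by two in any order. Foam top 70 mm above the table, case rim 74 mm. Origin: centre of the underside, 8 mm above the table; z up. In its middle an oblong pocket for the battery: 88 mm (x) by 56 mm (y), 22 mm deep, light grey floor at z = 40 mm. The seated battery stands 40 mm proud.
- pocket_empty: One of four fixed charcoal foam blocks, 120 (x) x 94 (y) x 62 mm high, filling the open case two by two in any order. Foam top 70 mm above the table, case rim 74 mm. Origin: centre of the underside, 8 mm above the table; z up. In its middle the empty bay, the largest opening: 108 mm (x) by 82 mm (y), 46 mm deep, light grey floor at z = 16 mm. The seated foam block stands 40 mm proud.
Not all that is in view belongs to the job. Leave any red look-alike of the part that bears wide_mid alone.

How it is judged:
By the outcome, as a careful person would: the job done as asked, in the order asked, and still so for the second after the job is handed in, with the robot touching nothing.
It also fails if it takes over 115 s, if anything falls off the work surface, if the arm or the gripper's body presses on something with over 40 N, if the wrist force passes 120 N, or if a joint passes its speed limit or range.

## Working session

There is one attempt and no reset: what is moved stays moved. The work goes in short steps, Python scripts to look and compute and a tool call to move; the robot and the scene stay as the last step left them, time stands still between calls to the robot, and variables do not carry over. Pictures are saved under pics/ and viewed, at most 14 in all, crops included, and the job is handed in when it is done.

Besides the shell and the picture viewer there is one more tool, called after ">>>" by a JSON object that holds its "api" and its "payload", one argument or row to a line. arm_command: Moves the arm, as the interface text tells. Shift numbers are shares of 0.8 m and turn numbers shares of 30 degrees, none past 1 either way. Its arguments: {"type":"object","properties":{"moves":{"type":"array"},"squeeze":{"type":"number"}},"required":["moves"]}

```bash
ls; mkdir -p pics
cat > h.py <<'E'
import numpy as np, cv2
from rig import sensors, viewer, order, bot
def cloud(name):
    c=viewer.calibration(name); im,d=viewer.camera(name)
    K=np.array(c["camera_matrix"]);R=np.array(c["rotation"]);p=np.array(c["position"])
    v,u=np.mgrid[:d.shape[0],:d.shape[1]]
    P=np.stack([(u-K[0,2])/K[0,0]*d,-(v-K[1,2])/K[1,1]*d,-d],-1)@R.T+p
    P[d==0]=np.nan
    return im,d,P
def save(n,im): cv2.imwrite('pics/'+n+'.png',np.ascontiguousarray(im[...,::-1]))
E
python3 - <<'E'
from h import *
for n in("scene","side"):
    im,d,P=cloud(n); save(n+'0',im); np.savez(n+'0.npz',im=im,d=d,P=P)
    c=viewer.calibration(n); print(n,c)
print(sensors.sense()["tcp_rot"],sensors.sense()["time"])
E
```

```text
pics
scene {'camera_matrix': array([[430.1914049 ,   0.        , 276.19754561],
       [  0.        , 430.1914049 , 215.82760297],
       [  0.        ,   0.        ,   1.        ]]), 'position': array([1.19489064, 0.17158153, 0.9483369 ]), 'rotation': array([[-0.20402145, -0.79541817,  0.57068834],
       [ 0.97895799, -0.16818703,  0.11556117],
       [ 0.00406292,  0.58225687,  0.81299473]])}
side {'camera_matrix': array([[469.41217419,   0.        , 278.66431931],
       [  0.        , 469.41217419, 210.85805171],
       [  0.        ,   0.        ,   1.        ]]), 'position': array([ 0.40083379, -0.79373813,  0.71629584]), 'rotation': array([[ 0.97893723,  0.13502209, -0.15313699],
       [-0.20364441,  0.59243107, -0.77945775],
       [-0.01452091,  0.7942257 ,  0.60744933]])}
[[-3.00921132e-05  9.99998383e-01 -1.79811536e-03]
 [ 9.99999994e-01  3.02888451e-05  1.09382946e-04]
 [ 1.09437232e-04 -1.79811205e-03 -9.99998377e-01]] 0.1
```

View pics/scene0.png

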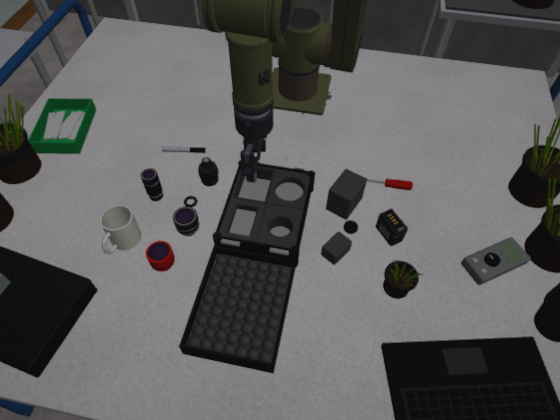

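View pics/side0.png

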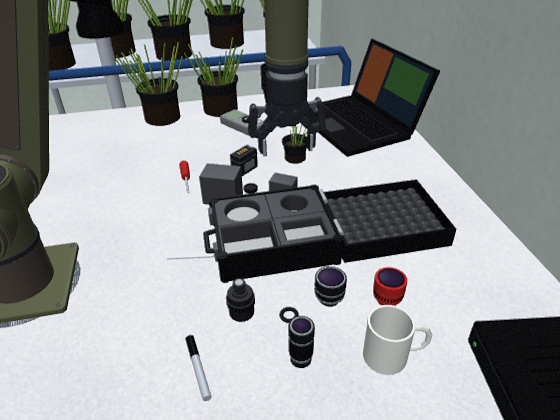

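The scene view shows these. Lenses and look-alikes: tele (152,184), filter (208,172), wide (186,220), red look-alike (160,255). Foam and battery: large foam block (346,193), offcut (337,248), battery (392,227). Case: pockets at (255,188), (289,190), (242,222) and (279,228). Next I'll measure them.

```bash
cat > m.py <<'E'
from h import *
import sys
seeds={'scene':dict(tele=(152,174),wide=(186,215),batt=(390,220),block=(348,183),off=(337,243),filt=(208,172),red=(160,250)),
'side':dict(tele=(302,326),wide=(331,276),batt=(244,155),block=(222,172),off=(283,181),filt=(240,292),red=(390,280))}
H=dict(tele=.092,wide=.062,batt=.062,block=.086,off=.042,filt=.066,red=.062)
for n in seeds:
    f=np.load(n+'0.npz');P=f['P'];im=f['im']
    Z=P[...,2]; t=P[(abs(Z)<.02)&(P[...,0]>.4)&(P[...,0]<.9)&(abs(P[...,1])<.4)]; print(n,'table z',np.median(t[:,2]))
    for k,h in H.items():
        u,v=seeds[n][k]; m=np.nan_to_num((abs(Z-h)<.006)).astype(np.uint8)
        m[:max(0,v-35)]=0;m[v+35:]=0;m[:,:max(0,u-35)]=0;m[:,u+35:]=0
        q,l,s,c=cv2.connectedComponentsWithStats(m)
        if q<2: print(k,'none',P[v,u]);continue
        i=1+np.argmax(s[1:,4]); X=P[l==i]
        r=cv2.minAreaRect((X[:,:2]*1000).astype(np.float32))
        print(k,s[i,4],'z',np.median(X[:,2]).round(4),'rect',np.round(r[0],1),np.round(r[1],1),round(r[2],1))
    for fz in(.024,.048):
        m=np.nan_to_num((abs(Z-fz)<.008)&(P[...,0]>.4)&(abs(P[...,1])<.2)).astype(np.uint8)&(f['im'].mean(-1)>95)
        q,l,s,c=cv2.connectedComponentsWithStats(m)
        for i in range(1,q):
            if s[i,4]>60:
                X=P[l==i]; r=cv2.minAreaRect((X[:,:2]*1000).astype(np.float32)); print('floor',fz,s[i,4],c[i].round(),np.median(X[:,2]).round(4),np.round(r[0],1),np.round(r[1],1),round(r[2],1))
    m=np.nan_to_num((abs(Z-.071)<.006)&(P[...,0]>.45)&(P[...,0]<.95)).astype(np.uint8)
    q,l,s,c=cv2.connectedComponentsWithStats(m); i=1+np.argmax(s[1:,4]);X=P[l==i]
    r=cv2.minAreaRect((X[:,:2]*1000).astype(np.float32)); print('case',s[i],np.median(X[:,2]).round(4),np.round(r[0],1),np.round(r[1],1),round(r[2],1))
    # holes in case top
    x,y,w,h=s[i,:4]; mm=(l==i).astype(np.uint8)
    cs,hi=cv2.findContours(mm,cv2.RETR_CCOMP,cv2.CHAIN_APPROX_NONE)
    for cc,hh in zip(cs,hi[0]):
        if hh[3]>=0 and len(cc)>30:
            X=P[cc[:,0,1],cc[:,0,0]]; r=cv2.minAreaRect((X[:,:2]*1000).astype(np.float32)); print('hole',cc.mean((0,1)).round(),np.round(r[0],1),np.round(r[1],1),round(r[2],1))
E
python3 m.py
python3 - <<'E'
from h import *
a=cv2.imread('pics/scene0.png')[130:290,120:430]
b=cv2.imread('pics/side0.png')[130:380,150:430]
cv2.imwrite('pics/crop0.png',np.vstack([cv2.resize(a,(560,289),interpolation=3),cv2.resize(b,(340,304))[:, :].copy() if 0 else cv2.copyMakeBorder(cv2.resize(b,(340,304)),0,0,0,220,0)]))
E
```

```text
scene table z 0.0004816434143269932
tele 187 z 0.0927 rect [ 529.6 -306.2] [43.9 41.9] 34.2
wide 405 z 0.0636 rect [ 619.8 -181.2] [62.1 60.3] 54.8
batt 386 z 0.0623 rect [524.7 336.8] [73.  42.3] 38.5
block 715 z 0.0861 rect [449.8 211.3] [65.9 95. ] 66.9
off 435 z 0.042 rect [609.1 207.3] [46.7 67.9] 56.3
filt 217 z 0.0691 rect [512.8 -64.8] [ 37.1 122.5] 89.7
red 470 z 0.0634 rect [ 732.7 -207.6] [62. 61.] 22.0
floor 0.024 440 [254. 190.] 0.0248 [468. -39.] [70.1 71. ] 89.6
floor 0.024 109 [280. 231.] 0.0249 [591.2  58.7] [40.1 27.4] 78.1
floor 0.048 326 [289. 191.] 0.049 [477.3  59.7] [55.1 67.5] 6.2
floor 0.048 436 [242. 222.] 0.0489 [599.6 -36.7] [48.  73.9] 89.5
case [ 213  170   99   85 3561] 0.0706 [566.8  14. ] [233.  212.8] 0.1
hole [280. 226.] [605.  63.] [62.  64.1] 59.9
hole [243. 220.] [606.1 -34. ] [95.3 61.6] 0.3
side table z 0.00029533737059195264
tele 484 z 0.0929 rect [ 530.4 -307.2] [42.7 42.4] 8.7
wide 640 z 0.0634 rect [ 620.4 -182.8] [61.4 62.6] 10.0
batt 218 z 0.0616 rect [525.3 335.3] [75.7 41.4] 40.3
block 583 z 0.0855 rect [449.6 208.8] [70.4 92.3] 68.4
off 283 z 0.0414 rect [609.  205.7] [50.6 65.7] 58.3
filt 104 z 0.063 rect [ 442.4 -182.4] [24.2 30.3] 82.2
red 639 z 0.0635 rect [ 731.8 -209.7] [62.7 60.5] 68.8
floor 0.024 275 [540. 172.] 0.0241 [1291.4  111.6] [ 11.3 176.1] 0.2
floor 0.024 474 [248. 244.] 0.0245 [484.2  -9.9] [106.2  37.6] 0.5
floor 0.048 249 [541. 163.] 0.0477 [1292.8  118.1] [163.5  10. ] 89.4
floor 0.048 321 [242. 213.] 0.0485 [484.8  72.5] [58.2 61.2] 47.4
floor 0.048 372 [303. 232.] 0.0487 [607.2 -24. ] [84.2 37.8] 2.7
case [ 225  184  119   73 3780] 0.0702 [566.4  12.2] [232.3 215.5] 0.0
hole [304. 229.] [604.4 -36.8] [65.  92.2] 89.5
hole [294. 203.] [604.4  58.2] [69.4 62.1] 61.3
```

View pics/crop0.png

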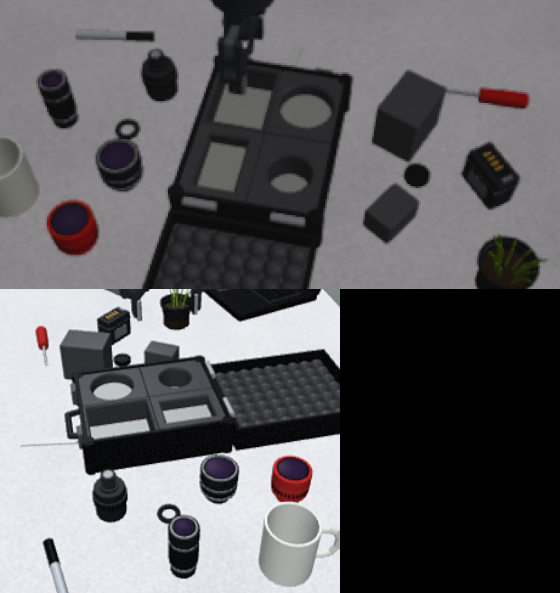

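The choices are clear: tele is the slim lens at (152,184), since the filter at (208,172) has a spigot. Wide is the black squat lens at (186,220), as the red one at (160,255) is the decoy. The block is the larger one at (346,193) and the battery is at (392,227). The sizes and heights match the descriptions.

The case sits at yaw 0. Pocket centres are tele (605,60), wide (485,60), battery (605,-35) and empty (485,-35).

>>> {"api": "arm_command", "payload": {
  "moves": [85,-0.064,-0.0094,0,0,0,0,85,-0.064,-0.0094,0,0,0,0,85,-0.064,-0.0094,0,0,0,0,85,-0.064,-0.0094,0,0,0,0,85,-0.064,-0.0094,0,0,0,0,85,-0.064,-0.0094,0,0,0,0,85,0,0,0.05,0,0,0,85,0,0,0.05,0,0,0,85,0,0,0,0,0,0],
  "squeeze": 40
}}

```text
time: 1.23
eef_pos: [0.5271, -0.3057, 0.1666]
tcp_rot: [[0.001, 1.0, -0.008], [1.0, -0.001, 0.005], [0.005, -0.008, -1.0]]
wrist_force: [-0.5, 1.1, 0.4]
finger_gap: 0.0849
gripper_force: 0.0
```

>>> {"api": "arm_command", "payload": {
  "moves": [85,0,0.003,0.05,0,0,0,85,0,0,0.04,0,0,0,85,0,0,0.028,0,0,0,85,0,0,0,0,0,0,30,0,0,0,0,0,0,30,0,0,0,0,0,0,30,0,0,0,0,0,0,30,0,0,0,0,0,0,30,0,0,0,0,0,0,30,0,0,0,0,0,0]
}}

```text
time: 2.48
eef_pos: [0.5325, -0.3078, 0.0777]
tcp_rot: [[-0.0, 1.0, 0.001], [1.0, 0.0, -0.001], [-0.001, 0.001, -1.0]]
wrist_force: [-1.2, 0.5, 4.9]
finger_gap: 0.0434
gripper_force: 39.7
```

>>> {"api": "arm_command", "payload": {
  "moves": [30,0,0,-0.03,0,0,0,30,0,0,-0.06,0,0,0,30,0,0,-0.06,0,0,0,30,0.0655,0.013,-0.03,0,0,0,30,0.0655,0.013,0,0,0,0,30,0.0655,0.013,0,0,0,0,30,0.0655,0.013,0,0,0,0,30,0.0655,0.013,0,0,0,0,30,0.0655,0.013,0,0,0,0,30,0.0655,0.013,0,0,0,0]
}}

```text
time: 3.72
eef_pos: [0.6046, 0.0613, 0.2198]
tcp_rot: [[0.0, 1.0, -0.001], [1.0, -0.0, -0.0], [-0.0, -0.001, -1.0]]
wrist_force: [0.2, -0.5, -3.9]
finger_gap: 0.0429
gripper_force: 41.2
```

>>> {"api": "arm_command", "payload": {
  "moves": [30,0,0,0,0,0,0,30,0,0,0,0,0,0]
}}

```text
time: 3.98
eef_pos: [0.6044, 0.0597, 0.2195]
tcp_rot: [[-0.001, 1.0, -0.001], [1.0, 0.001, -0.001], [-0.001, -0.001, -1.0]]
wrist_force: [0.2, -0.1, -4.4]
finger_gap: 0.0433
gripper_force: 41.7
```

>>> {"api": "arm_command", "payload": {
  "moves": [30,0,0,0.04,0,0,0,30,0,0,0.03,0,0,0,30,0,0,0.02,0,0,0,30,0,0,0.015,0,0,0,30,0,0,0.015,0,0,0,30,0,0,0.01,0,0,0,30,0,0,0,0,0,0,30,0,0,0,0,0,0]
}}

```text
time: 4.97
eef_pos: [0.6055, 0.0597, 0.1164]
tcp_rot: [[-0.0, 1.0, 0.001], [1.0, 0.0, 0.0], [0.0, 0.001, -1.0]]
wrist_force: [0.3, 0.6, -3.8]
finger_gap: 0.0427
gripper_force: 41.7
```

In the pocket with no contact; easing down about 16 mm.

>>> {"api": "arm_command", "payload": {
  "moves": [30,0,0,0.005,0,0,0,30,0,0,0.005,0,0,0,30,0,0,0.003,0,0,0,30,0,0,0.002,0,0,0,30,0,0,0.001,0,0,0,30,0,0,0.001,0,0,0,30,0,0,0,0,0,0]
}}

```text
time: 5.85
eef_pos: [0.6051, 0.0596, 0.1023]
tcp_rot: [[-0.0, 1.0, 0.0], [1.0, 0.0, 0.0], [0.0, 0.0, -1.0]]
wrist_force: [-0.4, 0.3, -4.0]
finger_gap: 0.043
gripper_force: 41.7
```

>>> {"api": "arm_command", "payload": {
  "moves": [30,0,0,0.0012,0,0,0,30,0,0,0,0,0,0]
}}

```text
time: 6.1
eef_pos: [0.6052, 0.0596, 0.1018]
tcp_rot: [[-0.0, 1.0, 0.0], [1.0, 0.0, 0.0], [0.0, 0.0, -1.0]]
wrist_force: [-0.3, -0.1, -1.6]
finger_gap: 0.0431
gripper_force: 42.1
```

>>> {"api": "arm_command", "payload": {
  "moves": [30,0,0,0.0012,0,0,0,30,0,0,0,0,0,0]
}}

```text
time: 6.35
eef_pos: [0.6052, 0.0596, 0.1017]
tcp_rot: [[-0.0, 1.0, 0.001], [1.0, 0.0, -0.0], [-0.0, 0.001, -1.0]]
wrist_force: [-2.3, -0.9, 5.8]
finger_gap: 0.0431
gripper_force: 42.7
```

Seated: the height matches and the weight has come off. I'll release, lift and go to the wide lens.

>>> {"api": "arm_command", "payload": {
  "moves": [70,0,0,0,0,0,0,70,0,0,0,0,0,0,70,0,0,0,0,0,0,70,0,0,-0.02,0,0,0,70,0,0,-0.06,0,0,0,85,-0.0604,0.0037,-0.02,0,0,0,85,-0.0604,0.0037,0,0,0,0,85,-0.0604,0.0037,0,0,0,0,85,-0.0604,0.0037,0,0,0,0,85,-0.0604,0.0037,0,0,0,0]
}}

```text
time: 7.6
eef_pos: [0.6202, -0.1837, 0.1818]
tcp_rot: [[-0.0, 1.0, 0.002], [1.0, 0.0, -0.0], [-0.0, 0.002, -1.0]]
wrist_force: [0.5, 0.2, -0.7]
finger_gap: 0.085
gripper_force: 0.0
```

>>> {"api": "arm_command", "payload": {
  "moves": [85,0,0,0.04,0,0,0,85,0,0,0,0,0,0,85,0,0,0,0,0,0]
}}

```text
time: 7.98
eef_pos: [0.6202, -0.1816, 0.1494]
tcp_rot: [[-0.001, 1.0, 0.001], [1.0, 0.001, -0.0], [-0.0, 0.001, -1.0]]
wrist_force: [0.6, -0.0, 0.3]
finger_gap: 0.0849
gripper_force: 0.0
```

Run:
```python
from h import *
im,d,P=cloud('scene'); save('s1',im); np.savez('s1.npz',P=P)
b,_,_=cloud('side')
save('c1',np.hstack([cv2.resize(im[130:290,120:340],(440,320)),cv2.resize(b[150:350,190:440],(350,280))[:, :] if 0 else cv2.resize(b[150:350,190:440],(350,320))]))
Z=P[...,2]
for nm,c,h in(('tele',(.605,.06),.116),('wide',(.62,-.182),.062)):
    m=(np.hypot(P[...,0]-c[0],P[...,1]-c[1])<.045)&(abs(Z-h)<.008); X=P[m]; print(nm,len(X),(X.max(0)+X.min(0))/2,np.ptp(X,axis=0),np.median(X[:,2]))
```

```text
tele 240 [0.60487067 0.06057846 0.11575774] [0.04439975 0.04193733 0.01499585] 0.1168863248915391
wide 412 [ 0.62077457 -0.18017223  0.06195205] [0.06211807 0.06028244 0.01518843] 0.06333105947999323
```

View pics/c1.png

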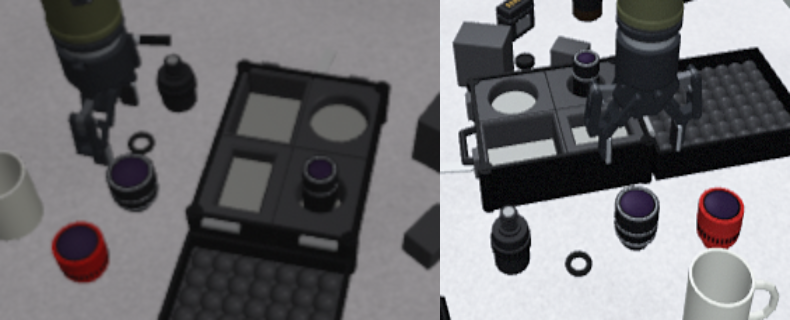

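The picture shows tele seated upright at crop (320,170). The gripper is over the black wide lens at (132,175), and red (80,245) is clear of it. Descending.

>>> {"api": "arm_command", "payload": {
  "moves": [85,0,0,0.05,0,0,0,85,0,0,0.04,0,0,0,85,0,0,0.025,0,0,0,85,0,0,0.016,0,0,0,85,0,0,0,0,0,0,50,0,0,0,0,0,0,50,0,0,0,0,0,0,50,0,0,0,0,0,0,50,0,0,0,0,0,0,50,0,0,0,0,0,0]
}}

```text
time: 9.32
eef_pos: [0.6208, -0.1823, 0.0452]
tcp_rot: [[0.0, 1.0, 0.002], [1.0, -0.0, -0.001], [-0.001, 0.002, -1.0]]
wrist_force: [-0.3, 1.0, 6.1]
finger_gap: 0.0612
gripper_force: 44.9
```

>>> {"api": "arm_command", "payload": {
  "moves": [50,0,0,-0.03,0,0,0,50,0,0,-0.06,0,0,0,50,0,0,-0.06,0,0,0,50,0,0,-0.06,0,0,0,50,0.0604,-0.034,0,0,0,0,50,0.0604,-0.034,0,0,0,0,50,0.0604,-0.034,0,0,0,0,50,0.0604,-0.034,0,0,0,0,50,0.0604,-0.034,0,0,0,0,50,0,0,0,0,0,0]
}}

```text
time: 10.58
eef_pos: [0.48, 0.0624, 0.211]
tcp_rot: [[-0.004, 1.0, -0.004], [1.0, 0.004, 0.001], [0.001, -0.004, -1.0]]
wrist_force: [0.1, -0.9, -3.6]
finger_gap: 0.0611
gripper_force: 45.2
```

>>> {"api": "arm_command", "payload": {
  "moves": [50,0,0,0.04,0,0,0,50,0,0,0.03,0,0,0,50,0,0,0,0,0,0,50,0,0,0,0,0,0]
}}

```text
time: 11.08
eef_pos: [0.4847, 0.0591, 0.1561]
tcp_rot: [[0.001, 1.0, 0.001], [1.0, -0.001, -0.0], [-0.0, 0.001, -1.0]]
wrist_force: [0.8, -0.0, -3.6]
finger_gap: 0.061
gripper_force: 45.1
```

>>> {"api": "arm_command", "payload": {
  "moves": [50,0,0,0.025,0,0,0,50,0,0,0.02,0,0,0,50,0,0,0.01,0,0,0,50,0,0,0.008,0,0,0,50,0,0,0.005,0,0,0,50,0,0,0,0,0,0,50,0,0,0,0,0,0]
}}

```text
time: 11.95
eef_pos: [0.4842, 0.0596, 0.1015]
tcp_rot: [[0.0, 1.0, 0.001], [1.0, -0.0, 0.0], [0.0, 0.001, -1.0]]
wrist_force: [-0.3, -0.9, -3.8]
finger_gap: 0.0611
gripper_force: 45.2
```

>>> {"api": "arm_command", "payload": {
  "moves": [50,0,0,0.003,0,0,0,50,0,0,0.002,0,0,0,50,0,0,0.001,0,0,0,50,0,0,0,0,0,0]
}}

```text
time: 12.45
eef_pos: [0.4838, 0.0596, 0.0963]
tcp_rot: [[-0.0, 1.0, -0.0], [1.0, 0.0, -0.0], [-0.0, -0.0, -1.0]]
wrist_force: [-0.2, -0.2, -2.9]
finger_gap: 0.0611
gripper_force: 45.2
```

>>> {"api": "arm_command", "payload": {
  "moves": [50,0,0,0.002,0,0,0,50,0,0,0.001,0,0,0,50,0,0,0,0,0,0]
}}

```text
time: 12.82
eef_pos: [0.4838, 0.0596, 0.0939]
tcp_rot: [[-0.0, 1.0, -0.0], [1.0, 0.0, -0.0], [-0.0, -0.0, -1.0]]
wrist_force: [0.3, -0.6, -2.9]
finger_gap: 0.0608
gripper_force: 45.2
```

>>> {"api": "arm_command", "payload": {
  "moves": [50,0,0,0.001,0,0,0,50,0,0,0,0,0,0]
}}

```text
time: 13.08
eef_pos: [0.484, 0.0596, 0.0932]
tcp_rot: [[0.0, 1.0, 0.0], [1.0, -0.0, 0.0], [0.0, 0.0, -1.0]]
wrist_force: [1.0, -0.2, -3.8]
finger_gap: 0.0611
gripper_force: 45.5
```

>>> {"api": "arm_command", "payload": {
  "moves": [50,0,0,0.001,0,0,0,50,0,0,0,0,0,0]
}}

```text
time: 13.32
eef_pos: [0.4839, 0.0596, 0.0931]
tcp_rot: [[-0.0, 1.0, 0.001], [1.0, 0.0, 0.0], [0.0, 0.001, -1.0]]
wrist_force: [-2.8, -0.3, 5.3]
finger_gap: 0.0611
gripper_force: 46.2
```

>>> {"api": "arm_command", "payload": {
  "moves": [50,0,0,0.001,0,0,0,50,0,0,0,0,0,0]
}}

```text
time: 13.58
eef_pos: [0.4839, 0.0596, 0.0931]
tcp_rot: [[-0.0, 1.0, 0.001], [1.0, 0.0, 0.0], [0.0, 0.001, -1.0]]
wrist_force: [-4.4, -0.9, 12.8]
finger_gap: 0.0612
gripper_force: 47.1
```

>>> {"api": "arm_command", "payload": {
  "moves": [50,0,0,-0.001,0,0,0,74,0,0,0,0,0,0,74,0,0,0,0,0,0,74,0,0,-0.02,0,0,0,74,0,0,-0.06,0,0,0,74,0,0,-0.06,0,0,0,85,0.0691,0.0103,0,0,0,0,85,0.0691,0.0103,0,0,0,0,85,0.0691,0.0103,0,0,0,0,85,0.0691,0.0103,0,0,0,0]
}}

```text
time: 14.82
eef_pos: [0.5172, 0.2825, 0.2042]
tcp_rot: [[0.0, 1.0, 0.0], [1.0, -0.0, -0.0], [-0.0, 0.0, -1.0]]
wrist_force: [0.4, -0.5, 0.7]
finger_gap: 0.085
gripper_force: 0.0
```

>>> {"api": "arm_command", "payload": {
  "moves": [85,0.0691,0.0103,0,0,0,0,85,0,0,0,0,0,0.3373,85,0,0,0,0,0,0.3373,85,0,0,0,0,0,0.3373,85,0,0,0,0,0,0.3373,85,0,0,0,0,0,0.3373,85,0,0,0,0,0,0,85,0,0,0,0,0,0]
}}

```text
time: 15.82
eef_pos: [0.5251, 0.336, 0.2041]
tcp_rot: [[0.771, 0.637, -0.0], [0.637, -0.771, -0.0], [-0.0, -0.0, -1.0]]
wrist_force: [-0.5, 0.8, -0.6]
finger_gap: 0.0853
gripper_force: 0.0
```

Run:
```python
from h import *
print(np.round(sensors.sense()['joint_pos'],3))
im,d,P=cloud('wrist'); save('w2',im)
Z=P[...,2]; m=np.nan_to_num(abs(Z-.062)<.006).astype(np.uint8)
q,l,s,c=cv2.connectedComponentsWithStats(m)
for i in range(1,q):
    if s[i,4]>300:
        X=P[l==i]; r=cv2.minAreaRect((X[:,:2]*1000).astype(np.float32)); print(s[i,4],np.round(r[0],1),np.round(r[1],1),r[2])
im,d,P=cloud('scene');Z=P[...,2]
for nm,c,h in(('wide',(.485,.06),.110),):
    m=(np.hypot(P[...,0]-c[0],P[...,1]-c[1])<.045)&(abs(Z-h)<.008); X=P[m]; print(nm,len(X),(X.max(0)+X.min(0))/2,np.ptp(X,axis=0),np.median(X[:,2]))
```

```text
[ 0.501  0.409  1.466 -0.     1.267  1.382]
1265 [662.4 361.4] [48.6 77.6] 7.480436325073242
3328 [523.8 338.7] [71.4 40. ] 38.53802490234375
1506 [599.8 116.1] [140.2   8.5] 2.2642292976379395
637 [461.6 241.3] [13.  91.9] 60.00022888183594
397 [602.   75.7] [42.8 23.3] 2.9287912845611572
wide 391 [0.48434741 0.06083901 0.10963501] [0.06316773 0.06107023 0.01460578] 0.11127913055426664
```

View pics/w2.png

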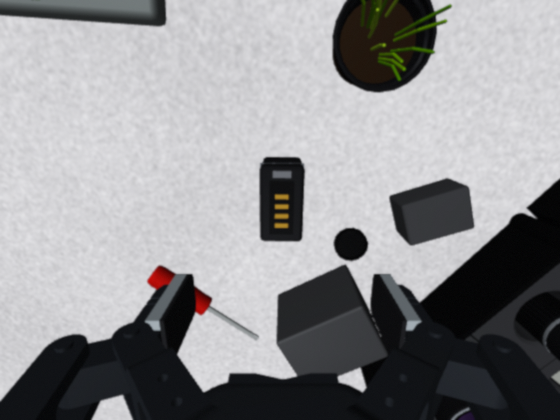

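The wrist view shows the battery at (282,200), square to the jaws. It measures 71x40 mm at (524,338) with yaw about 39°. Descending.

>>> {"api": "arm_command", "payload": {
  "moves": [85,0.0007,-0.001,0.06,0,0,0,85,0,0,0.06,0,0,0,85,0,0,0.04,0,0,0,85,0,0,0.025,0,0,0,85,0,0,0.014,0,0,0,85,0,0,0,0,0,0,28,0,0,0,0,0,0,28,0,0,0,0,0,0,28,0,0,0,0,0,0,28,0,0,0,0,0,0]
}}

```text
time: 17.18
eef_pos: [0.5256, 0.3374, 0.0464]
tcp_rot: [[0.773, 0.635, 0.002], [0.635, -0.773, 0.001], [0.002, 0.0, -1.0]]
wrist_force: [-1.2, 0.8, 6.8]
finger_gap: 0.0395
gripper_force: 41.6
```

>>> {"api": "arm_command", "payload": {
  "moves": [28,0,0,0,0,0,0,28,0,0,0,0,0,0,28,0,0,0,0,0,0]
}}

```text
time: 17.55
eef_pos: [0.5255, 0.3374, 0.0463]
tcp_rot: [[0.773, 0.635, 0.002], [0.635, -0.773, 0.001], [0.002, 0.0, -1.0]]
wrist_force: [-1.5, 0.3, 6.0]
finger_gap: 0.0397
gripper_force: 41.6
```

>>> {"api": "arm_command", "payload": {
  "moves": [28,0,0,-0.03,0,0,0,28,0,0,-0.06,0,0,0,28,0,0,-0.07,0,0,0,28,0,0,-0.07,0,0,0,28,0,0,0,0,0,0.328,28,0,0,0,0,0,0.328,28,0,0,0,0,0,0.328,28,0,0,0,0,0,0.328,28,0,0,0,0,0,0,28,0,0,0,0,0,0]
}}

```text
time: 18.8
eef_pos: [0.5246, 0.3367, 0.2286]
tcp_rot: [[1.0, 0.004, -0.001], [0.004, -1.0, -0.001], [-0.001, 0.001, -1.0]]
wrist_force: [0.1, 1.0, -2.9]
finger_gap: 0.0396
gripper_force: 41.3
```

>>> {"api": "arm_command", "payload": {
  "moves": [28,0.0142,0.0664,0,0,0,0,28,0.0142,0.0664,0,0,0,0,28,0.0142,0.0664,0,0,0,0,28,0.0142,0.0664,0,0,0,0,28,0.0142,0.0664,0,0,0,0,28,0.0142,0.0664,0,0,0,0,28,0.0142,0.0664,0,0,0,0,28,0,0,0,0,0,0,28,0,0,0,0,0,0]
}}

```text
time: 19.92
eef_pos: [0.6044, -0.0348, 0.2288]
tcp_rot: [[1.0, 0.001, -0.001], [0.001, -1.0, 0.001], [-0.001, -0.001, -1.0]]
wrist_force: [-0.3, 0.8, -3.1]
finger_gap: 0.0394
gripper_force: 42.3
```

Run:
```python
from h import *
print(np.round(sensors.sense()['joint_pos'],3))
im,d,P=cloud('side');b,_,Q=cloud('scene')
save('c3',np.hstack([cv2.resize(im[120:300,190:390],(400,360)),cv2.resize(b[110:290,180:380],(400,360))]))
for P in(P,Q):
    m=np.nan_to_num((np.hypot(P[...,0]-.605,P[...,1]+.035)<.06)&(abs(P[...,2]-.235)<.02)).astype(bool)
    if m.sum()>10: X=P[m];print(m.sum(),X.min(0),X.max(0))
```

```text
[-1.280e-01  3.660e-01  1.471e+00  1.000e-03  1.306e+00  1.442e+00]
706 [ 0.56775417 -0.07055347  0.21514445] [ 0.64032227 -0.00324287  0.25425045]
635 [ 0.57910203 -0.07132702  0.21509126] [0.64214389 0.00414354 0.25490258]
```

View pics/c3.png

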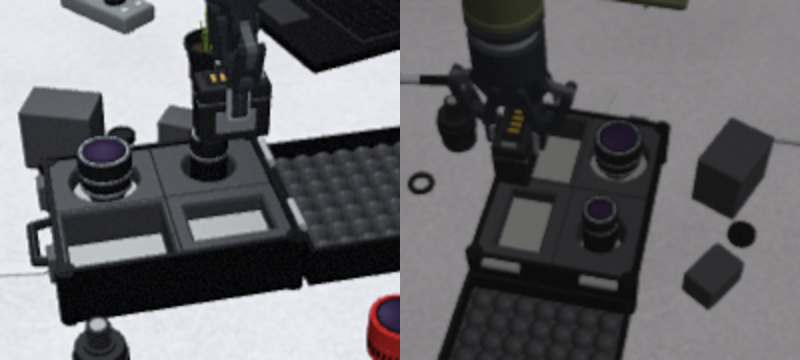

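Both lenses are seated, at left crop (105,165) and (208,155). The battery is square above its pocket with x spanning 568–641. Lowering.

>>> {"api": "arm_command", "payload": {
  "moves": [28,0,0,0.06,0,0,0,28,0,0,0.04,0,0,0,28,0,0,0.025,0,0,0,28,0,0,0.015,0,0,0,28,0,0,0.01,0,0,0,28,0,0,0.007,0,0,0,28,0,0,0.004,0,0,0,28,0,0,0,0,0,0]
}}

```text
time: 21.02
eef_pos: [0.605, -0.0349, 0.1006]
tcp_rot: [[1.0, 0.001, 0.0], [0.001, -1.0, -0.0], [0.0, 0.0, -1.0]]
wrist_force: [-0.2, -0.1, -3.4]
finger_gap: 0.0397
gripper_force: 42.1
```

>>> {"api": "arm_command", "payload": {
  "moves": [28,0,0,0.003,0,0,0,28,0,0,0.002,0,0,0,28,0,0,0,0,0,0]
}}

```text
time: 21.4
eef_pos: [0.6047, -0.0349, 0.0963]
tcp_rot: [[1.0, 0.001, -0.0], [0.001, -1.0, 0.0], [-0.0, -0.0, -1.0]]
wrist_force: [0.2, 0.7, -2.9]
finger_gap: 0.0396
gripper_force: 42.1
```

>>> {"api": "arm_command", "payload": {
  "moves": [28,0,0,0.0015,0,0,0,28,0,0,0.001,0,0,0,28,0,0,0,0,0,0]
}}

```text
time: 21.78
eef_pos: [0.6049, -0.0349, 0.0944]
tcp_rot: [[1.0, 0.001, 0.0], [0.001, -1.0, -0.0], [0.0, 0.0, -1.0]]
wrist_force: [-0.9, 0.2, -3.1]
finger_gap: 0.0394
gripper_force: 42.2
```

>>> {"api": "arm_command", "payload": {
  "moves": [28,0,0,0.001,0,0,0,28,0,0,0,0,0,0]
}}

```text
time: 22.02
eef_pos: [0.6048, -0.0348, 0.0943]
tcp_rot: [[1.0, 0.001, 0.0], [0.001, -1.0, -0.0], [0.0, 0.0, -1.0]]
wrist_force: [-3.1, 0.7, 5.1]
finger_gap: 0.0397
gripper_force: 43.0
```

>>> {"api": "arm_command", "payload": {
  "moves": [62,0,0,0,0,0,0,62,0,0,0,0,0,0,62,0,0,-0.02,0,0,0,62,0,0,-0.06,0,0,0,62,0,0,-0.06,0,0,0,85,-0.0388,-0.0612,0,0,0,0,85,-0.0388,-0.0612,0,0,0,0,85,-0.0388,-0.0612,0,0,0,0,85,-0.0388,-0.0612,0,0,0,0,85,-0.0388,-0.0612,0,0,0,0]
}}

```text
time: 23.28
eef_pos: [0.4488, 0.2114, 0.2069]
tcp_rot: [[1.0, 0.0, 0.002], [0.0, -1.0, 0.001], [0.002, -0.001, -1.0]]
wrist_force: [-0.1, 0.1, 0.3]
finger_gap: 0.0848
gripper_force: 0.0
```

>>> {"api": "arm_command", "payload": {
  "moves": [85,0,0,0,0,0,0.249,85,0,0,0,0,0,0.249,85,0,0,0,0,0,0.249,85,0,0,0,0,0,0,85,0,0,0,0,0,0]
}}

```text
time: 23.9
eef_pos: [0.4496, 0.2099, 0.2061]
tcp_rot: [[0.926, -0.379, 0.001], [-0.379, -0.926, 0.0], [0.001, -0.001, -1.0]]
wrist_force: [-0.2, 0.6, -0.3]
finger_gap: 0.0848
gripper_force: 0.0
```

Run:
```python
from h import *
print(np.round(sensors.sense()['joint_pos'],3))
im,d,P=cloud('wrist'); save('w4',im)
Z=P[...,2]; m=np.nan_to_num(abs(Z-.086)<.006).astype(np.uint8)
q,l,s,c=cv2.connectedComponentsWithStats(m)
for i in range(1,q):
    if s[i,4]>800:
        X=P[l==i]; r=cv2.minAreaRect((X[:,:2]*1000).astype(np.float32)); print(s[i,4],c[i],np.round(r[0],1),np.round(r[1],1),r[2],np.median(X[:,2]))
```

```text
[0.352 0.238 1.731 0.    1.172 2.311]
8202 [281.70751036 210.15557181] [448.7 211.8] [66.1 91.6] 67.10687255859375 0.08625391952481258
```

View pics/w4.png

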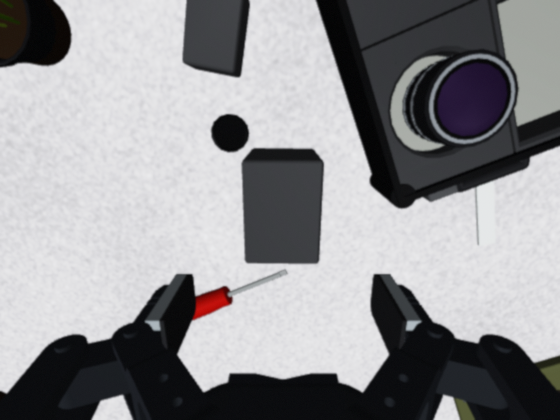

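The wrist view shows the foam block at (282,205), square between the open fingers. It measures 66x92 mm at (449,211) with its top at 86 mm. Descending to grip near the top.

>>> {"api": "arm_command", "payload": {
  "moves": [85,0,-0.001,0.06,0,0,0,85,0,0,0.05,0,0,0,85,0,0,0.035,0,0,0,85,0,0,0.018,0,0,0,85,0,0,0.005,0,0,0,85,0,0,0,0,0,0,55,0,0,0,0,0,0,55,0,0,0,0,0,0,55,0,0,0,0,0,0,55,0,0,0,0,0,0],
  "squeeze": 30
}}

```text
time: 25.2
eef_pos: [0.4506, 0.2108, 0.0723]
tcp_rot: [[0.925, -0.38, 0.002], [-0.38, -0.925, 0.001], [0.002, -0.002, -1.0]]
wrist_force: [-1.0, -1.3, 6.6]
finger_gap: 0.0656
gripper_force: 34.2
```

>>> {"api": "arm_command", "payload": {
  "moves": [55,0,0,0,0,0,0,55,0,0,0,0,0,0]
}}

```text
time: 25.45
eef_pos: [0.4505, 0.2108, 0.0723]
tcp_rot: [[0.925, -0.38, 0.002], [-0.38, -0.925, 0.001], [0.002, -0.001, -1.0]]
wrist_force: [0.0, -0.9, 6.0]
finger_gap: 0.0652
gripper_force: 34.2
```

>>> {"api": "arm_command", "payload": {
  "moves": [55,0,0,-0.03,0,0,0,55,0,0,-0.06,0,0,0,55,0,0,-0.06,0,0,0,55,0,0,-0.05,0,0,0,55,0,0,0,0,0,-0.248,55,0,0,0,0,0,-0.248,55,0,0,0,0,0,-0.248,55,0,0,0,0,0,0,55,0,0,0,0,0,0]
}}

```text
time: 26.58
eef_pos: [0.4496, 0.2106, 0.2312]
tcp_rot: [[1.0, -0.003, -0.0], [-0.003, -1.0, 0.0], [-0.0, -0.0, -1.0]]
wrist_force: [-0.6, 0.7, 0.2]
finger_gap: 0.0655
gripper_force: 33.9
```

>>> {"api": "arm_command", "payload": {
  "moves": [55,0.0088,0.0617,0,0,0,0,55,0.0088,0.0617,0,0,0,0,55,0.0088,0.0617,0,0,0,0,55,0.0088,0.0617,0,0,0,0,55,0.0088,0.0617,0,0,0,0,55,0,0,0,0,0,0,55,0,0,0,0,0,0]
}}

```text
time: 27.45
eef_pos: [0.4845, -0.0361, 0.231]
tcp_rot: [[1.0, -0.003, -0.001], [-0.003, -1.0, 0.001], [-0.001, -0.001, -1.0]]
wrist_force: [1.3, 0.6, -0.5]
finger_gap: 0.0657
gripper_force: 34.1
```

Run:
```python
from h import *
im,d,P=cloud('side');b,_,Q=cloud('scene')
save('c5',np.hstack([cv2.resize(im[120:300,190:390],(400,360)),cv2.resize(b[110:290,180:380],(400,360))]))
for P in(P,Q):
    m=np.nan_to_num((np.hypot(P[...,0]-.485,P[...,1]+.035)<.07)&(abs(P[...,2]-.19)<.02)).astype(bool)
    if m.sum()>10: X=P[m];print(m.sum(),X.min(0),X.max(0))
```

```text
835 [ 0.4374728  -0.07245771  0.17000676] [ 0.52957452 -0.00750161  0.20994974]
374 [ 0.444421   -0.06789137  0.17024198] [ 0.53160124 -0.0016985   0.20997562]
```

View pics/c5.png

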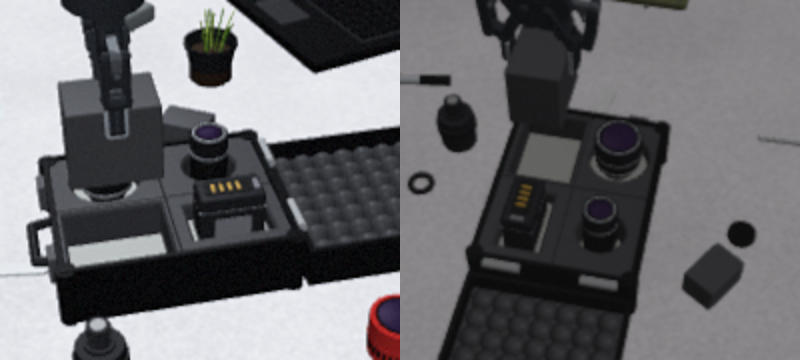

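The battery is seated at left crop (228,205). The block is held square over the empty bay, centred at x=484, y=-36. Lowering.

>>> {"api": "arm_command", "payload": {
  "moves": [55,0.0012,0,0.05,0,0,0,55,0,0,0.025,0,0,0,55,0,0,0.025,0,0,0,55,0,0,0.02,0,0,0,55,0,0,0.015,0,0,0,55,0,0,0.012,0,0,0,55,0,0,0.008,0,0,0,55,0,0,0,0,0,0,55,0,0,0,0,0,0]
}}

```text
time: 28.68
eef_pos: [0.4861, -0.0364, 0.1075]
tcp_rot: [[1.0, -0.001, 0.001], [-0.001, -1.0, -0.0], [0.001, 0.0, -1.0]]
wrist_force: [0.7, -0.5, -0.0]
finger_gap: 0.0654
gripper_force: 34.0
```

>>> {"api": "arm_command", "payload": {
  "moves": [55,0,0,0.004,0,0,0,55,0,0,0.003,0,0,0,55,0,0,0,0,0,0]
}}

```text
time: 29.05
eef_pos: [0.4855, -0.0362, 0.1014]
tcp_rot: [[1.0, -0.001, -0.0], [-0.001, -1.0, 0.0], [-0.0, -0.0, -1.0]]
wrist_force: [0.1, 1.3, -0.8]
finger_gap: 0.0653
gripper_force: 34.0
```

>>> {"api": "arm_command", "payload": {
  "moves": [55,0,0,0.003,0,0,0,55,0,0,0.002,0,0,0,55,0,0,0,0,0,0]
}}

```text
time: 29.42
eef_pos: [0.4855, -0.0362, 0.0974]
tcp_rot: [[1.0, -0.001, -0.0], [-0.001, -1.0, 0.0], [-0.0, -0.0, -1.0]]
wrist_force: [-0.1, -0.3, -0.5]
finger_gap: 0.0656
gripper_force: 34.0
```

>>> {"api": "arm_command", "payload": {
  "moves": [55,0,0,0.0015,0,0,0,55,0,0,0,0,0,0]
}}

```text
time: 29.68
eef_pos: [0.4858, -0.0363, 0.0964]
tcp_rot: [[1.0, -0.001, 0.0], [-0.001, -1.0, -0.0], [0.0, 0.0, -1.0]]
wrist_force: [-0.2, 0.0, -0.4]
finger_gap: 0.0654
gripper_force: 34.0
```

>>> {"api": "arm_command", "payload": {
  "moves": [55,0,0,0.001,0,0,0,55,0,0,0,0,0,0]
}}

```text
time: 29.92
eef_pos: [0.4857, -0.0363, 0.0964]
tcp_rot: [[1.0, -0.001, 0.0], [-0.001, -1.0, -0.0], [0.0, 0.0, -1.0]]
wrist_force: [-2.1, -0.3, 6.4]
finger_gap: 0.0655
gripper_force: 34.8
```

>>> {"api": "arm_command", "payload": {
  "moves": [75,0,0,0,0,0,0,75,0,0,0,0,0,0,75,0,0,0,0,0,0,75,0,0,-0.02,0,0,0,75,0,0,-0.05,0,0,0,75,0,0,-0.06,0,0,0,75,0,0,-0.06,0,0,0,75,0,0,0,0,0,0,75,0,0,0,0,0,0]
}}

```text
time: 31.05
eef_pos: [0.4852, -0.0362, 0.2471]
tcp_rot: [[1.0, -0.001, -0.001], [-0.001, -1.0, 0.0], [-0.001, -0.0, -1.0]]
wrist_force: [-0.9, -0.5, -1.5]
finger_gap: 0.0751
gripper_force: 0.0
```

Run:
```python
from h import *
im,d,P=cloud('side');b,_,Q=cloud('scene')
save('c6',np.hstack([cv2.resize(im[120:340,190:430],(400,367)),cv2.resize(b[110:290,140:380],(400,367))]))
for nm,c,h in(('tele',(.605,.06),.116),('wide',(.485,.06),.110),('batt',(.605,-.035),.110),('block',(.485,-.035),.110),('off',(.609,.2065),.042)):
  for A in(P,Q):
    m=np.nan_to_num((np.hypot(A[...,0]-c[0],A[...,1]-c[1])<.058)&(abs(A[...,2]-h)<.006)).astype(bool); X=A[m]
    if len(X)>10:
      r=cv2.minAreaRect((X[:,:2]*1000).astype(np.float32)); print(nm,len(X),np.median(X[:,2]).round(4),np.round(r[0]),np.round(r[1]),round(r[2]))
```

```text
tele 197 0.1167 [604.  60.] [41. 43.] 3
tele 231 0.1171 [605.  60.] [42. 42.] 24
wide 398 0.1109 [485.  58.] [61. 60.] 83
wide 370 0.1115 [485.  61.] [61. 60.] 4
batt 441 0.1099 [604. -35.] [72. 43.] 0
batt 405 0.1102 [605. -34.] [40. 73.] 89
block 948 0.1096 [485. -37.] [69. 92.] 90
block 713 0.1099 [486. -36.] [67. 93.] 89
off 240 0.0415 [609. 206.] [49. 66.] 57
off 432 0.042 [609. 208.] [46. 69.] 56
```

View pics/c6.png

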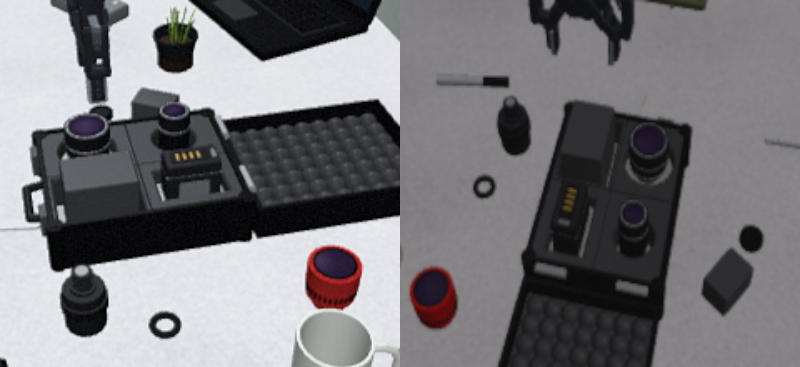

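All four are seated in the case at the expected heights (tele 116 mm, the others 110 mm). The filter (85,300), offcut and red lens have not moved. Handing in.

```bash
python3 -c "
from rig import order
print(order.finish_job())"
```

```text
the job is handed in; nothing more can be done
None
```

The job is handed in: both lenses, the battery pack and the large foam block are fully seated upright in their pockets, lenses glass up, and the filter, offcut and red lens were left untouched.

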